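Walk the heavy shielding pot into its bay

TASK

Walk the wide steel shielding pot with the flat lug forward into the middle of its low U-shaped bay, the way one walks a heavy drum: rock it clearly onto the left edge of its base and swing it forward, then rock it onto the right edge and swing it the rest of the way, and set it down upright and let go. Its base must always keep one edge on the bench: never lift it clear, and do not tip it over. Leave the slimmer pot with the round knob and the orange-lidded cup where they stand.

Things in the scene. Friction and masses are not known exactly. Their poses are not given: they have to be found in the camera images.
- pot: Wide plain-steel pot: cylinder 90 mm in diameter (flat base as wide), 95 mm high, 0.75-1 kg. On its lid a rigid flat lug 44 mm long (x), 20 thick (y), 46 high (top 141 mm above base): grip across y from above. Origin: base centre, z up. x points forward to the bay within 15 deg, y to its left. Starts upright 60-76 mm short of the bay middle. Left edge: rock to +y, right: to -y; 12 deg is ample.
- bay: Fixed low U of aluminium bar, 26 mm high, 12 thick, on the bare bench, open to its -x (roughly to the robot). 132 mm wide inside; back wall 66 mm behind the middle, arms reach 54 mm before it; back corners bevelled; small bolted feet outside, to 102 mm from the middle line. Origin: middle of the bay on the bench, where the pot's base centre belongs; x to the back wall, y left.
- slim_pot: A bystander: a slimmer steel pot, 68 mm in diameter and 134 mm high with its round 30 mm knob, to the right of the work. Origin: centre of the base, z up.
- cup: A bystander: specimen cup with an orange lid, 62 mm in diameter, 71 mm high, to the left of the bay. Origin: centre of the base, z up.
Not all that is in view belongs to the job. Leave any green or turquoise look-alike of the pot alone.

How it is judged:
By the outcome, as a careful person would: the job done as asked, in the order asked, and still so for the second after the job is handed in, with the robot touching nothing.
It also fails if it takes over 45 s, if anything falls off the work surface, if the arm or the gripper's body presses on something with over 40 N, if the wrist force passes 120 N, or if a joint passes its speed limit or range.

ROBOT

A 7-joint arm with a two-finger parallel gripper is mounted at the origin on a cart in front of the work surface, level with it; the furniture and walls round the work are solid. World frame = base frame: x ahead of the robot, y to its left, z up, the work surface at z = 0. Lengths are in m, angles in rad, forces in N, time in s.
With the tool pointing down it reaches from about 0.4 to 0.875 m from the base axis. Payload 6.5 kg.
Tool frame: the origin (TCP) lies on the centre line of the jaws, within the pads' length; the fingertips stand 22 mm ahead of it and the grasp point (between the pads) lies 3 mm ahead of it (robot.nose_length is the z of the fingertips in the tool frame, in m); z points along the fingers, y is the line along which they close (so a half turn about z gives the same grasp; the last joint's range is limited). The gripper opens to 88 mm and grips with 3 to 60 N. Pads are 18 mm wide; open, the fingers measure 123 mm over their backs; the gripper's body (75 mm by 187 mm) begins 45 mm behind the grasp point.
Start: joints at [1.212, 0.536, -0.004, 1.538, 0.003, 1.067, -0.071], TCP at [0.188, -0.622, 0.261] pointing down, gripper open.
Joint ranges: [-2.7, 2.7], [-0.37, 2.16], [-1.27, 1.26], [0.24, 2.4], [-1.31, 4.45], [0.19, 1.91], [-2.76, 2.76]. Speed limits (rad/s): [2.39, 2.39, 3.14, 3.14, 3.14, 3.14, 3.14].

INTERFACE

Orientations are given as a rotation vector (axis times angle).
In Python, from cell import robot, open_jaws, close_gripper, solver, read_state, imaging, ticket gives the robot as it stands. The module is installed in compiled form; this text tells all that it offers. Calls block until the motion is done:
- robot.reach(position, orientation): joint-space move of the TCP to a pose.
- robot.servo_line(position, vel=0.15, rot=None): straight line of the TCP; rot=None keeps the orientation; vel is the mean speed in m/s.
- robot.set_joints(angles): joint-space move.
- open_jaws() and close_gripper(effort=None): open the fingers fully, or close them until they stop; effort is the grip in N (None keeps the last).
- robot.dwell(seconds).
- solver.solve_ik(position, orientation): joint angles nearest the present ones, or None.
- read_state(): the state.
- imaging.camera(name): name is "side" or "top"; returns the picture (480x640x3 uint8, red, green, blue); there is no depth.
- imaging.camera_info(name): a dict with "fx", "fy", "cx", "cy" (pixels), "distortion" ([k1, k2, p1, p2, k3] as OpenCV has them; the pictures are not rectified), "R" (3x3) and "t" (3): a world point X has camera coordinates R X + t. Camera axes: x right, y down, z forward; pixel columns grow to the right and rows downward; lengths in m; the calibration is good to about 2 mm. A picture is of the moment at which its call begins. camera_info takes no time and is no camera call.
A pose or a line that the arm cannot do raises robot.MotionError and nothing moves.
- ticket.job_done(): hands the job in; it is judged then, once.
The state is a dict: "clock": time; "qpos": joint angles; "qd": joint speeds; "effort": joint torques, N m; "eef_pos": TCP position; "ee_rot": TCP orientation; "wrist_force": force on the tool from outside, world axes, zero at the start; "torque": the same for the moment, N m; "opening": opening from 0.0 (shut) to 1.0 (fully open); "grasp_force": force on a finger pad.
Only numpy, scipy, OpenCV 4.12 (cv2) and the standard library are available. Lean on these libraries where they do the work, as an engineer would, in place of code of your own. Each camera call takes 0.05 s, during which the arm holds its last target. There are 200 camera calls.

## Working session

There is one attempt and no reset: what is moved stays moved. The work goes in short steps, each a Python script; the robot and the scene stay as the last script left them, time stands still between calls to the robot, and variables do not carry over. Pictures are saved under pics/ and viewed, at most 10 in all, crops included, and the job is handed in when it is done.

```bash
mkdir -p pics; python3 - <<'E'
from cell import robot, read_state, imaging
import cv2
for n in("top","side"):
    im=imaging.camera(n); cv2.imwrite(f"pics/{n}0.png",im[:,:,::-1]); print(n,imaging.camera_info(n))
print(read_state())
E
```

```text
top {'fx': 524.2072985271129, 'fy': 524.2072985271129, 'cx': 316.0232523719155, 'cy': 233.27682182321493, 'distortion': array([-0.09168573,  0.        ,  0.        ,  0.        ,  0.        ]), 'R': array([[-0.10510188, -0.99444856,  0.00506604],
       [-0.97150878,  0.10158657, -0.21412815],
       [ 0.21242478, -0.02742697, -0.97679244]]), 't': array([0.03673881, 0.50452999, 0.95318603])}
side {'fx': 597.6024856548745, 'fy': 597.6024856548745, 'cx': 327.14672012423307, 'cy': 230.81041979546828, 'distortion': array([0.05479235, 0.        , 0.        , 0.        , 0.        ]), 'R': array([[ 0.99983135, -0.01822254,  0.00228429],
       [-0.00917122, -0.60318217, -0.79755072],
       [ 0.01591125,  0.79739526, -0.60324757]]), 't': array([-0.52188274,  0.03544613,  1.07155983])}
{'clock': 0.1, 'qpos': array([ 1.21177315,  0.53710047, -0.00441319,  1.53871673,  0.00261137,
        1.06730929, -0.07119316]), 'qd': array([ 0.00100244, -0.00210322, -0.00049632, -0.00159761, -0.0007567 ,
       -0.00031793, -0.00091773]), 'effort': array([ 3.64869724e-03, -5.72080314e+01,  9.94409099e-01, -2.52232808e+01,
       -5.60960930e-02,  1.33845015e-02,  6.89210242e-05]), 'eef_pos': array([ 0.18745692, -0.62186321,  0.25994285]), 'ee_rot': array([-3.10649607e+00, -4.58203563e-01,  5.60057748e-04]), 'wrist_force': array([-0.11003895, -0.24589342,  0.5167505 ]), 'torque': array([-0.01070807,  0.00545316,  0.00389336]), 'grasp_force': 0.0, 'opening': 1.0010507753362965}
```

View pics/top0.png

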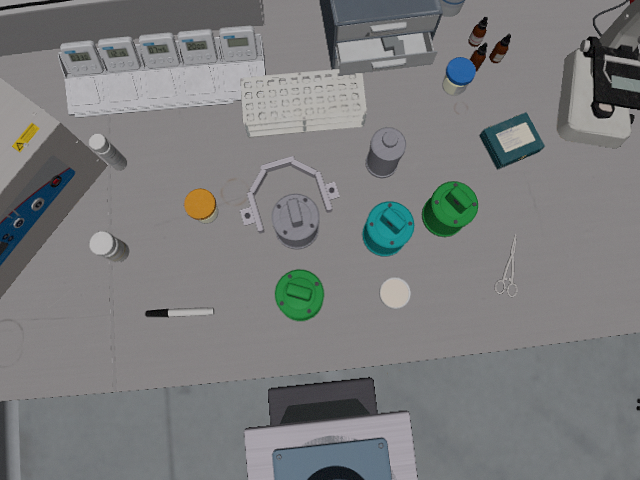

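View pics/side0.png

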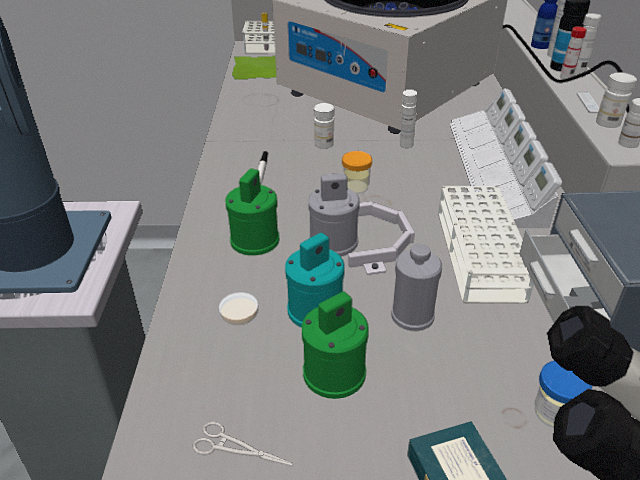

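The top view shows the steel pot at about (296,220) and the bay from (252,225) to (332,200), with its back near (290,160). The orange cup is at (200,205), the slim pot at (386,150), and the look-alikes are green and turquoise. In the side view the pot is at (334,215). I'll enlarge both next.

```bash
python3 - <<'E'
import cv2
a=cv2.imread("pics/top0.png")[145:265,230:350]; b=cv2.imread("pics/side0.png")[165:285,295:425]
a=cv2.resize(a,(600,600),interpolation=cv2.INTER_CUBIC)
b=cv2.resize(b,(650,600),interpolation=cv2.INTER_CUBIC)
cv2.imwrite("pics/ta.png",a);cv2.imwrite("pics/sb.png",b)
E
```

```text
(no output)
```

View pics/ta.png

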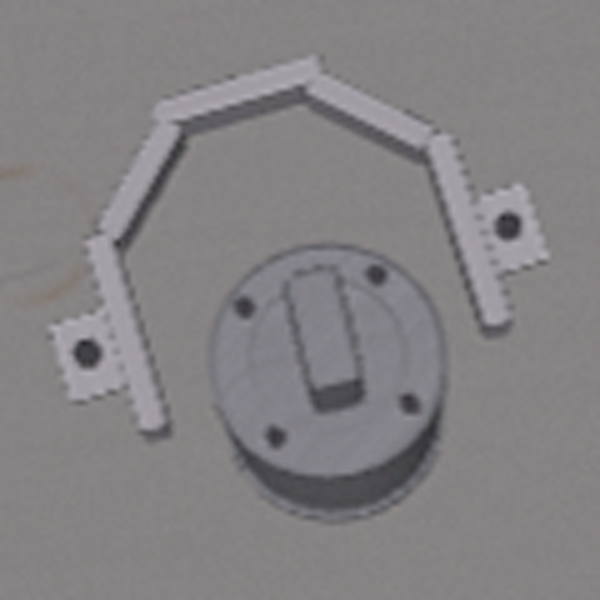

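View pics/sb.png

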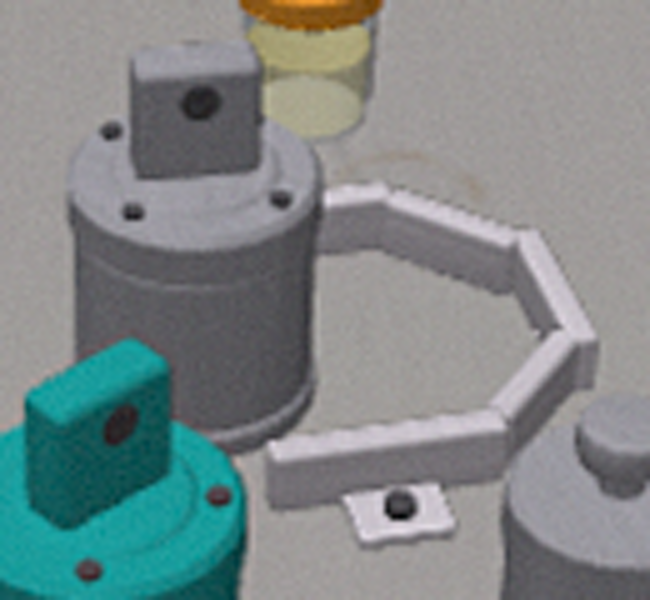

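The enlarged top view shows the lug top from (285,278) to (362,380), the lid bolts, and the bay arm ends at about (154,430) and (495,325). The bay's yaw is visible and the lug is yawed slightly less. In the side crop the right arm end is at (268,450) and the lid bolts are at (112,131), (133,211) and (281,200).

```bash
cat > h.py <<'E'
import numpy as np, cv2
from cell import imaging
def ray(cam,px,z):
    c=imaging.camera_info(cam);K=np.array([[c['fx'],0,c['cx']],[0,c['fy'],c['cy']],[0,0,1]])
    n=cv2.undistortPoints(np.array(px,float).reshape(-1,1,2),K,c['distortion']).reshape(-1,2)
    d=np.c_[n,np.ones(len(n))]@c['R']; o=-c['R'].T@c['t']
    return o+d*((z-o[2])/d[:,2])[:,None]
def crop(p,off,s=5): return (np.array(p,float)+.5)/s-.5+np.array(off)
T=lambda p,z: ray("top",crop(p,(230,145)),z)
S=lambda p,z: ray("side",crop(p,(295,165)),z)
E
python3 - <<'E'
from h import *
np.set_printoptions(precision=4,suppress=True)
b=T([(377,275),(244,307),(275,436),(410,403)],.095);print("bolts",b,b.mean(0))
l=T([(287,278),(337,266),(362,380),(313,390)],.141);print("lug",l,l.mean(0))
d=(l[0]+l[1]-l[2]-l[3])/2;print(np.linalg.norm(d),np.degrees(np.arctan2(d[1],d[0])))
c=T([(210,360),(447,360),(328,243),(328,477)],.095);print("lid",c, c.mean(0))
print("sidebolts",S([(112,131),(133,211),(281,200)],.095))
f=T([(88,352),(508,225)],.008);print("feet",f,f.mean(0))
P=T([(140,432),(170,424),(482,330),(512,318),(158,105),(315,56),(175,125),(308,88)],.026);print("bay",P)
M=np.array([(-54,78),(-54,66),(-54,-66),(-54,-78)])/1e3
def fit(M,Q):
    m,q=M.mean(0),Q.mean(0);U=((M-m)@[1,1j])
    a=np.angle(np.sum(np.conj(U)*((Q-q)@[1,1j])));R=np.array([[np.cos(a),-np.sin(a)],[np.sin(a),np.cos(a)]])
    t=q-R@m;return t,np.degrees(a),(Q-t)@R*1e3
t,a,r=fit(M,P[:4,:2]);print(t,a,r)
R=np.array([[np.cos(np.radians(a)),-np.sin(np.radians(a))],[np.sin(np.radians(a)),np.cos(np.radians(a))]])
for n,x in(("bayall",P[:,:2]),("feet",f[:,:2]),("pot",b.mean(0)[None,:2]),("side arm ends",S([(268,450),(282,438)],.026)[:,:2]),("side back corner top",S([(593,345)],.026)[:,:2])): print(n,(x-t)@R*1e3)
E
```

```text
bolts [[ 0.5631 -0.0014  0.095 ]
 [ 0.5559  0.0492  0.095 ]
 [ 0.5056  0.0423  0.095 ]
 [ 0.5129 -0.0085  0.095 ]] [0.5344 0.0204 0.095 ]
lug [[0.5521 0.0312 0.141 ]
 [0.5546 0.0131 0.141 ]
 [0.5121 0.0084 0.141 ]
 [0.5103 0.0259 0.141 ]] [0.5323 0.0197 0.141 ]
0.04243322270763451 6.776904010158649
lid [[ 0.5369  0.0636  0.095 ]
 [ 0.5278 -0.0239  0.095 ]
 [ 0.5774  0.0157  0.095 ]
 [ 0.4882  0.0243  0.095 ]] [0.5326 0.0199 0.095 ]
sidebolts [[ 0.5046  0.0427  0.095 ]
 [ 0.5115 -0.0069  0.095 ]
 [ 0.5622 -0.0011  0.095 ]]
feet [[ 0.5681  0.1175  0.008 ]
 [ 0.6038 -0.0582  0.008 ]] [0.5859 0.0297 0.008 ]
bay [[ 0.5284  0.0976  0.026 ]
 [ 0.5304  0.0855  0.026 ]
 [ 0.5559 -0.0417  0.026 ]
 [ 0.5596 -0.0542  0.026 ]
 [ 0.664   0.0794  0.026 ]
 [ 0.6784  0.0136  0.026 ]
 [ 0.6547  0.0732  0.026 ]
 [ 0.6649  0.0178  0.026 ]]
[0.5965 0.0325] 11.46337431235204 [[-53.7624  77.3099]
 [-54.2089  65.0423]
 [-54.5825 -64.6935]
 [-53.4463 -77.6587]]
bayall [[-53.7624  77.3099]
 [-54.2089  65.0423]
 [-54.5825 -64.6935]
 [-53.4463 -77.6587]
 [ 75.4628  32.4764]
 [ 76.5011 -34.8044]
 [ 65.1019  28.2506]
 [ 64.0736 -28.0441]]
feet [[-10.9901  88.9243]
 [-10.9067 -90.3225]]
pot [[-63.3038   0.4599]]
side arm ends [[-55.409  -74.6383]
 [-49.113  -69.3568]]
side back corner top [[ 72.7322 -42.0037]]
```

```bash
cat > plan.py <<'E'
from h import *
from scipy.spatial.transform import Rotation as Ro
c0=np.array([.5335,.0200]); yaw0=np.radians(6.8); bay=np.array([.5958,.0325])
r=.045; ZG=.127   # TCP height on the upright pot; grasp point is 3 mm lower
def flip(h): return Ro.from_matrix(np.diag([1,-1,-1.]))*Ro.from_euler('z',np.pi*h)
def pose(c,yaw,beta,tilt,dz=0,half=0):
    """pot upright at c,yaw, then rocked by tilt about base edge at world azimuth beta -> TCP pos, rotvec"""
    u=np.array([np.cos(beta),np.sin(beta),0]); p=np.r_[c,0]+r*u
    Q=Ro.from_rotvec(np.cross([0,0,1],u)*tilt)
    pos=p+Q.apply(np.r_[c,ZG]-p)+[0,0,dz]
    return pos,(Q*Ro.from_euler('z',yaw)*flip(half))
def steps(c,yaw,target,side,frac,tilt,n=8,dz=0,half=0):
    """one rock+swing on side (+1 left,-1 right), going frac of the way; returns poses, c, yaw"""
    D=(target-c)*frac; L=np.linalg.norm(D); hd=np.arctan2(D[1],D[0])
    phi=2*np.arcsin(L/2/r)*side; b0=hd+side*np.pi/2-phi/2
    out=[pose(c,yaw,b0,t,dz*t/tilt,half) for t in (tilt/2,tilt)]
    p=c+r*np.array([np.cos(b0),np.sin(b0)])
    for k in range(1,n+1):
        a=phi*k/n; b=b0+a; ck=p-r*np.array([np.cos(b),np.sin(b)])
        out.append(pose(ck,yaw+a,b,tilt,dz,half))
    out+=[pose(ck,yaw+phi,b,t,dz*t/tilt,half) for t in (tilt/2,0)]
    return out,ck,yaw+phi
E
python3 - <<'E'
from plan import *
from cell import solver
np.set_printoptions(precision=3,suppress=True)
k=ray("top",[(391,137)],.134)[0]; tq=ray("top",[(395,215)],.141)[0]; cu=ray("top",[(200,202)],.071)[0]; print("knob",k,"turq",tq,"cup",cu)
for h in(0,1):
    t=np.radians(13)
    A,c1,y1=steps(c0,yaw0,bay,1,.5,t,half=h); B,c2,y2=steps(c1,y1,bay,-1,1,t,half=h)
    q=[solver.solve_ik(p,R.as_rotvec()) for p,R in A+B]
    print(h,c1,np.degrees(y1),c2,np.degrees(y2),[x is None for x in q].count(True))
    q=np.array([x for x in q if x is not None]); 
    if len(q): print(q.min(0),q.max(0))
for i,(p,R) in enumerate(A+B):   # lower end of the gripper body
    e=[p+R.apply([sx*.0375,sy*.0935,-.042]) for sx in(1,-1) for sy in(1,-1)]
    m=min(e,key=lambda v:v[2]); d=[np.linalg.norm((v-k)[:2]) for v in e]
    print(i,m, "knob d",min(d),e[int(np.argmin(d))][2])
E
```

```text
knob [ 0.655 -0.171  0.134] turq [ 0.505 -0.156  0.141] cup [0.586 0.2   0.071]
0 [0.565 0.026] 48.142953203706234 [0.596 0.033] 6.799999999999984 0
[-0.044  0.56  -0.468  1.694 -0.078  0.711 -2.127] [ 0.329  0.694 -0.281  1.947  0.686  0.921 -0.829]
1 [0.565 0.026] 48.142953203706234 [0.596 0.033] 6.799999999999984 0
[ 0.27   0.678 -1.081  1.671  0.272  0.747  0.794] [ 0.75   0.948 -0.66   1.924  1.113  1.177  1.875]
0 [0.563 0.136 0.162] knob d 0.14137514817646216 0.1819967162128728
1 [0.566 0.153 0.152] knob d 0.158432268537975 0.1926536301093386
2 [0.557 0.155 0.152] knob d 0.15951038433736517 0.1926536301093386
3 [0.549 0.156 0.152] knob d 0.16194338292802613 0.1926536301093386
4 [0.541 0.157 0.152] knob d 0.16565239226530215 0.1926536301093386
5 [0.533 0.156 0.152] knob d 0.16836513940432046 0.19733970198328032
6 [0.524 0.155 0.152] knob d 0.16390164772957222 0.19733970198328032
7 [0.516 0.153 0.152] knob d 0.16065128778047988 0.19733970198328032
8 [0.508 0.151 0.152] knob d 0.15871564158741686 0.19733970198328032
9 [0.501 0.148 0.152] knob d 0.15815888124360525 0.1973397019832
[... 285 characters left out ...]
1 -0.098  0.152] knob d 0.08066177546112589 0.15224297480507704
15 [ 0.613 -0.101  0.152] knob d 0.08213189132925988 0.15224297480507704
16 [ 0.605 -0.103  0.152] knob d 0.08510330753593333 0.15224297480507704
17 [ 0.597 -0.104  0.152] knob d 0.08940390497773913 0.15224297480507704
18 [ 0.588 -0.104  0.152] knob d 0.09482089455885315 0.15224297480507704
19 [ 0.58  -0.104  0.152] knob d 0.08905511350963943 0.1569290466790187
20 [ 0.572 -0.103  0.152] knob d 0.08420114102497607 0.1569290466790187
21 [ 0.564 -0.101  0.152] knob d 0.08066669890389207 0.1569290466790187
22 [ 0.567 -0.083  0.162] knob d 0.09782605609830046 0.16401886024492535
23 [0.547 0.121 0.169] knob d 0.11597491114313087 0.169
```

```bash
cat >> plan.py <<'E'
from cell import robot,read_state,open_jaws,close_gripper
def go(P,T,lbl=''):
    p,R=P; s=read_state(); d=np.linalg.norm(p-s['eef_pos'])
    robot.servo_line(p,vel=max(d/T,.002),rot=R.as_rotvec()); s=read_state()
    print(lbl,'t%.2f'%s['clock'],'F',np.round(s['wrist_force'],1),'M',np.round(s['torque'],2),'g%.0f o%.3f'%(s['grasp_force'],s['opening']),'err mm',np.round(1e3*(s['eef_pos']-p),1),flush=True)
    return s
E
python3 - <<'E'
from plan import *
p,R=pose(c0,yaw0,0,0)
robot.reach(p+[0,0,.15],R.as_rotvec()); print(read_state()['clock'])
go((p+[0,0,.03],R),1.0,'above'); go((p,R),.6,'at')
close_gripper(55); robot.dwell(.2); go((p,R),.2,'grip')
print(np.degrees(Ro.from_rotvec(read_state()['ee_rot']).as_matrix()[:2,0]))
cv2.imwrite("pics/t1.png",cv2.resize(imaging.camera("top")[145:265,230:350,::-1],(600,600)))
E
```

```text
2.6833
above t3.83 F [-0.   0.6 -1.2] M [0.01 0.04 0.  ] g0 o0.999 err mm [0.5 0.1 0.7]
at t4.57 F [-0.2 -0.1 -0.1] M [0.05 0.04 0.  ] g0 o1.002 err mm [ 0.1  0.  -0. ]
grip t6.06 F [ 1.1 -0.5 -0.6] M [-0.04 -0.02  0.01] g55 o0.219 err mm [-0. -0.  0.]
[56.89284291  6.78312428]
```

View pics/t1.png

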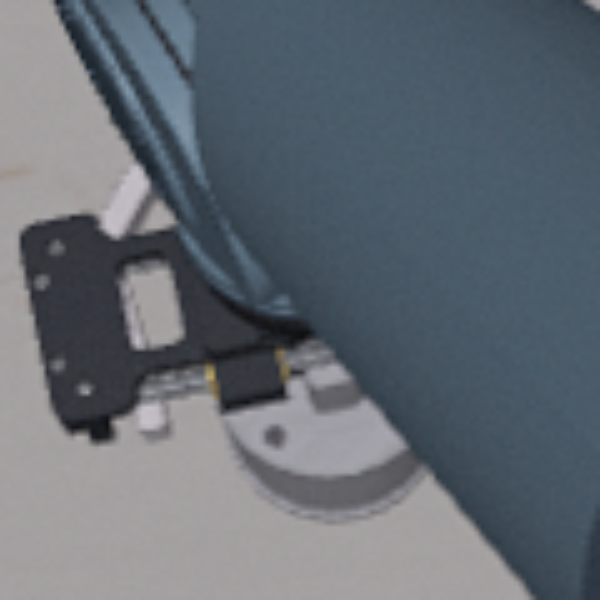

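The jaws have closed on the lug: the opening is about 19 mm and the rear bolt at (275,435) hasn't moved. Next is the left rock and swing, watching the forces.

```bash
python3 - <<'E'
from plan import *
A,c1,y1=steps(c0,yaw0,bay,1,.5,np.radians(13),dz=-.0005)
for i,P in enumerate(A[:4]):
    s=go(P,.7 if i<2 else .3,i)
    if np.linalg.norm(s['wrist_force'])>60: break
cv2.imwrite("pics/s2.png",cv2.resize(imaging.camera("side")[165:285,295:425,::-1],(650,600)))
E
```

```text
0 t6.96 F [-0.3 -1.  -1.3] M [-0.11 -0.02 -0.03] g55 o0.225 err mm [-0.1 -0.2 -0.1]
1 t7.80 F [-0.2 -1.8  0.9] M [-0.18  0.07  0.02] g55 o0.222 err mm [-0.1 -0.1 -0. ]
2 t8.24 F [-0.5 -1.  -0.9] M [0.05 0.01 0.03] g55 o0.220 err mm [-0.1  0.1 -0. ]
3 t8.68 F [ 0.4 -0.6 -0.1] M [ 0.25  0.14 -0.  ] g55 o0.227 err mm [-0.1  0.2 -0.1]
```

View pics/s2.png

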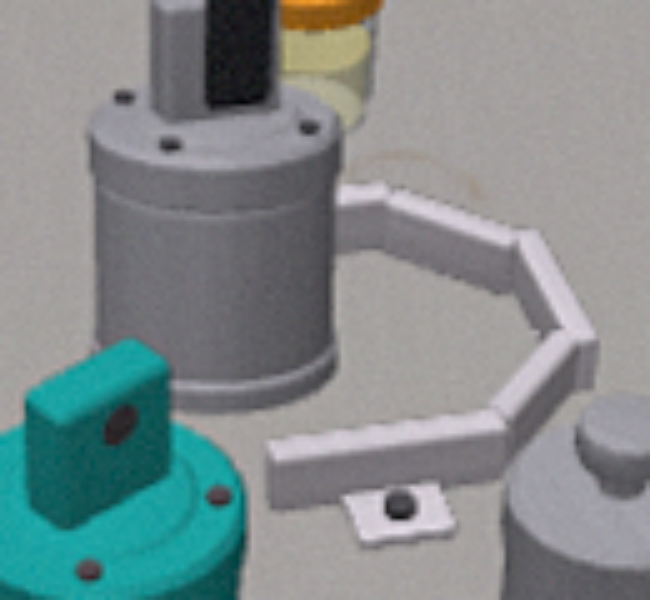

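The pot is tilted onto its left edge and turning. The wrist carries almost no vertical load, so the bench is bearing the weight through that edge. I'll continue.

```bash
python3 - <<'E'
from plan import *
A,c1,y1=steps(c0,yaw0,bay,1,.5,np.radians(13),dz=-.0005)
for i,P in enumerate(A[4:],4):
    s=go(P,.7 if i>9 else .3,i)
    if np.linalg.norm(s['wrist_force'])>60: raise SystemExit
B,_,_=steps(c1,y1,bay,-1,1,np.radians(13),dz=-.0005)
for i,P in enumerate(B[:2]):
    s=go(P,.7,i)
    if np.linalg.norm(s['wrist_force'])>60: break
cv2.imwrite("pics/s3.png",cv2.resize(imaging.camera("side")[165:285,295:425,::-1],(650,600)))
E
```

```text
4 t9.17 F [ 0.4 -0.3 -0.5] M [ 0.49  0.16 -0.04] g55 o0.222 err mm [-0.1  0.2 -0.1]
5 t9.61 F [-0.1 -0.3 -1.8] M [ 0.69  0.22 -0.06] g55 o0.222 err mm [-0.   0.2 -0. ]
6 t10.06 F [-0.4  0.9 -1.4] M [ 0.78  0.27 -0.07] g55 o0.224 err mm [-0.1  0.1 -0.1]
7 t10.50 F [-0.6  1.1 -2.4] M [ 0.79  0.33 -0.03] g55 o0.223 err mm [-0.1  0.  -0.1]
8 t10.94 F [-0.2  0.4 -1.9] M [0.74 0.45 0.  ] g55 o0.226 err mm [-0.1 -0.1 -0. ]
9 t11.38 F [-0.9  0.2 -2.8] M [ 0.72  0.45 -0.04] g55 o0.222 err mm [-0.  -0.1 -0. ]
10 t12.22 F [-0.5  1.3 -3.8] M [ 0.58  0.2  -0.04] g55 o0.223 err mm [-0.2  0.1 -0.1]
11 t13.07 F [-2.   1.7 -0.6] M [ 0.38  0.43 -0.  ] g55 o0.223 err mm [-0.3  0.2  0. ]
0 t13.90 F [-2.7  2.6  1.2] M [0.43 0.55 0.01] g55 o0.222 err mm [-0.1  0.3  0. ]
1 t14.74 F [-2.4  2.8  4.7] M [0.74 0.76 0.06] g55 o0.223 err mm [ 0.2 -0.1  0.1]
```

View pics/s3.png

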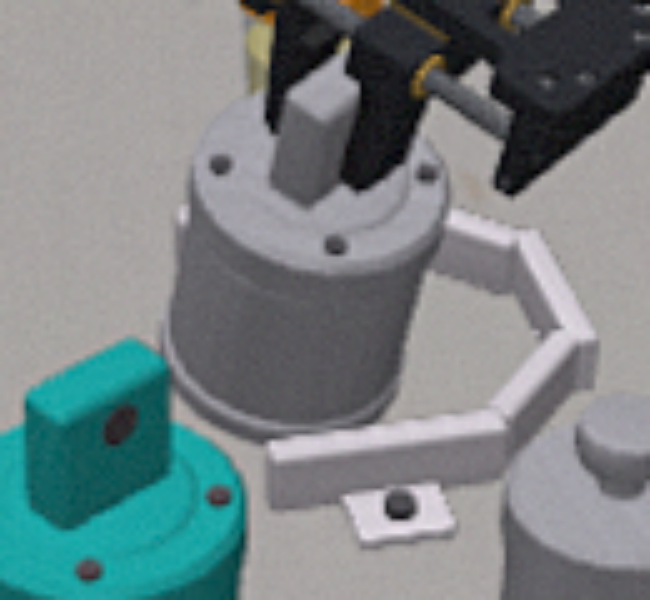

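The pot is now rocked onto its right front edge, yawed about 40°, and clear of the right arm. Next I'll finish the right swing, set it down, and check before letting go.

```bash
python3 - <<'E'
from plan import *
A,c1,y1=steps(c0,yaw0,bay,1,.5,np.radians(13),dz=-.0005)
B,_,_=steps(c1,y1,bay,-1,1,np.radians(13),dz=-.0005)
for i,P in enumerate(B[2:],2):
    s=go(P,.7 if i>9 else .3,i)
    if np.linalg.norm(s['wrist_force'])>60: break
cv2.imwrite("pics/s4.png",cv2.resize(imaging.camera("side")[145:295,295:445,::-1],(600,600),interpolation=cv2.INTER_CUBIC))
E
```

```text
2 t15.28 F [-1.8  0.8  5.6] M [0.56 0.47 0.04] g55 o0.223 err mm [ 0.2 -0.1  0.1]
3 t15.75 F [-1.5  1.8  4.9] M [0.27 0.28 0.03] g55 o0.218 err mm [ 0.2 -0.3  0.1]
4 t16.23 F [-0.3  0.5  4. ] M [-0.    0.1   0.01] g55 o0.225 err mm [ 0.3 -0.3  0.1]
5 t16.70 F [ 0.8 -0.4  4.1] M [-0.32 -0.06 -0.  ] g55 o0.221 err mm [ 0.2 -0.3  0. ]
6 t17.18 F [ 0.4 -1.   3.6] M [-0.46 -0.1  -0.  ] g55 o0.221 err mm [ 0.1 -0.2 -0. ]
7 t17.64 F [ 0.3 -0.5  4. ] M [-0.6  -0.08  0.02] g55 o0.223 err mm [ 0.1 -0.1  0. ]
8 t18.11 F [ 0.4 -0.3  4.6] M [-0.63 -0.08  0.01] g55 o0.221 err mm [ 0.  -0.1 -0. ]
9 t18.56 F [ 0.5 -0.4  3.4] M [-0.62  0.    0.02] g55 o0.221 err mm [-0. -0. -0.]
10 t19.41 F [ 0.6 -0.9  2.3] M [-0.58 -0.13  0.02] g55 o0.225 err mm [-0.1 -0.2 -0.2]
11 t20.25 F [-2.  -2.7  4.5] M [-0.63  0.26  0.04] g55 o0.224 err mm [-0.3 -0.6  0. ]
```

View pics/s4.png

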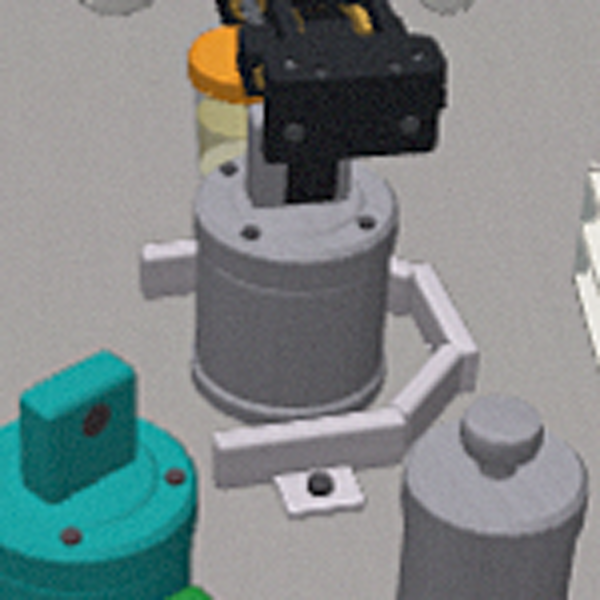

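The pot sits inside the bay and looks upright, with the cup and slim pot untouched. I'll release, retreat and measure it.

```bash
python3 - <<'E'
from plan import *
b=ray("side",crop([(229,169),(367,223)],(295,145),4),.095);print(b.mean(0),bay)
open_jaws(); s=read_state(); R=Ro.from_rotvec(s['ee_rot']); p=s['eef_pos']
go((p+[0,0,.10],R),1.0); go((p+[-.2,-.0,.16],R),1.2,'away')
im=imaging.camera("top")[145:265,230:350,::-1]
cv2.imwrite("pics/t5.png",cv2.resize(im,(600,600),interpolation=cv2.INTER_CUBIC))
cv2.imwrite("pics/s5.png",imaging.camera("side")[:,:,::-1])
E
```

```text
[0.5955684  0.03265378 0.095     ] [0.5958 0.0325]
 t22.54 F [-0.  -0.1  0.8] M [-0.    0.06  0.01] g0 o0.995 err mm [-0.5 -0.1 -0.7]
away t23.89 F [ 0.3 -0.2 -0.5] M [ 0.04  0.   -0.03] g0 o0.999 err mm [ 0.5  0.  -0.1]
```

View pics/t5.png

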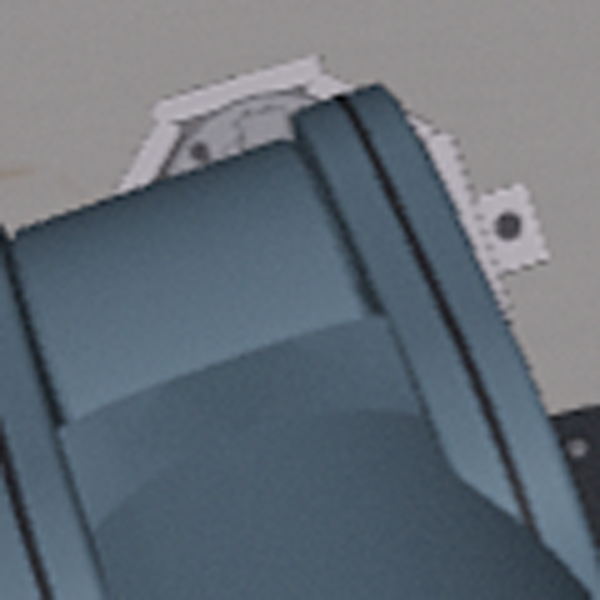

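The arm hides most of the top view, but the lid's front-left bolt shows at (199,150). I'll use the last picture, the side view, to confirm.

```bash
python3 -c "
from h import *
print(T([(199,150)],.095), 'expect .6173 .0613')
im=cv2.imread('pics/s5.png')[130:310,290:450];cv2.imwrite('pics/s5c.png',cv2.resize(im,(533,600),interpolation=cv2.INTER_CUBIC))"
```

```text
[[0.61904381 0.06073166 0.095     ]] expect .6173 .0613
```

View pics/s5c.png

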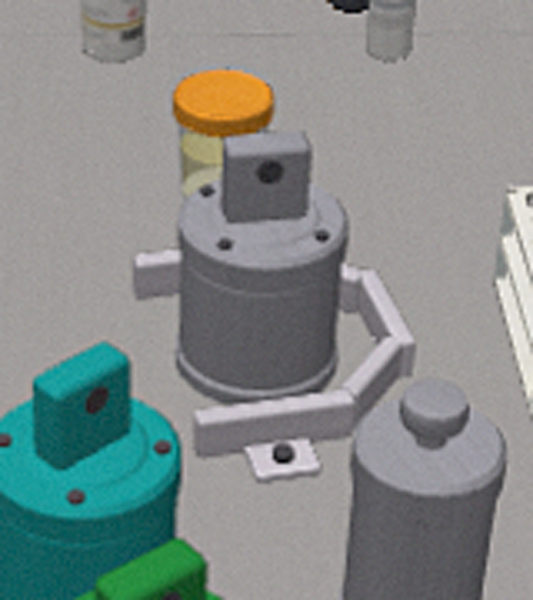

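The pot stands upright in the middle of the bay, within about 2 mm, and nothing is touching it. The bystanders have not moved, so I'm handing in.

```bash
python3 -c "
from cell import ticket
print(ticket.job_done())"
```

```text
the job is handed in; nothing more can be done
None
```

I walked the pot into the bay, left edge then right, and it now stands upright and released within about 2 mm of the middle; the job is handed in at about 24 s, with the slim pot and the cup left where they stood.

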